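Open the whey drain hatch with its lever

TASK

Slide the white cheese mould off the steel hatch on to the drainboard on either side of it, without lifting or tipping it. Then press the blue pad on the long end of the lever right down to its rubber stop, so that the short end raises the heavy hatch, and finish while still holding it down. Lift the hatch with the lever only, leave the lever on its pivot, and leave the other things on the table alone.

Things in the scene. Friction and masses are not known exactly. Their poses are not given: they have to be found in the camera images.
- drain: Fixed stainless whey drain box with hatch, drainboards and lever pivot. Origin: on the table under the pivot pin. +x: level, from the pivot towards the hatch; +y: along the pin; z up. Box: x 75 to 260 mm, y -204 to 204. Hatch: x 65 to 205, y -60 to 60, top 130 mm above the table. Pivot cheeks: x -17 to 17, y -28 to 28, 128 mm high; pin axis at height 97.5 mm.
- board_plus (a point): Middle of the slotted flat drainboard on the drain box's +y side, on its top, 129 mm above the table (1 mm below the hatch's top). The board spans 185 mm in the box's x and from 62 to 200 mm in its y; its outer edge has a rim 10 mm high, its other edges none.
- board_minus (a point): Middle of the same kind of drainboard on the drain box's -y side (y -62 to -200 mm), on its top.
- mould: Loose white round cheese mould with cheese in it, standing on the hatch. 68 mm diameter, 62 mm high, with a foot flange 78 mm in diameter and 11 mm high; about 0.3 kg. Origin: centre of its underside, z up. It slides and does not tip if it is pushed near its foot.
- lever: Loose dark steel lever, level at the start, resting on the pivot pin between the cheeks; not fastened, but a saddle keeps it on the pin. Origin on the pin's axis; +x towards the short end (108 mm, under the hatch's edge), -x towards the long end (250 mm). Bar 36 mm wide, 12 mm thick. Pressed down, it turns about its origin by about 0.36 rad until it meets the stop.
- lever_pad (a point): Centre of the top of the blue pressing pad (70 mm along the lever, 64 mm wide) on the lever's long end, 220 mm from the pivot axis along the lever and 25.5 mm above it; moves with the lever, falling from 123 mm above the table to about 45 mm at the stop. Takes about 9 N at first, falling to 3 N, to press.
- stop_top (a point): Middle of the top of the fixed black rubber stop block under the lever's long end, 26 by 50 mm, 22 mm above the table, 208 mm from the pivot on the drain box's -x side.
- hatch (a joint): Opening angle of the heavy steel hatch (140 by 120 mm, about 2.5 kg) about its hinge at the far edge from the lever, rad: 0 shut, about 0.32 with the lever on its stop. It falls shut when the lever is released.
- hatch_edge (a point): Middle of the hatch's free edge (yellow strip), on its top, over the lever's short end.
- mould_b: Bystander: blue round mould, 60 mm diameter (70 mm foot), 80 mm high, on the table beside the lever on its +y side. Origin: centre of its underside.
- mould_c: Bystander: another such blue mould on the lever's -y side. Origin: centre of its underside.
- spray: Bystander: bottle, 64 mm diameter, 190 mm high, away from the work. Origin: centre of its underside.
- beaker: Bystander: white mug, 90 mm diameter, 110 mm high, away from the work. Origin: centre of its underside.
- jar: Bystander: jar with a red lid, 70 mm diameter, 90 mm high, away from the work. Origin: centre of its underside.
- brush: Bystander: blue brush lying on the table, away from the work.

How it is judged:
By the outcome, as a careful person would: the job done as asked, in the order asked, and still so for the second after the job is handed in, while the arm keeps its last pose, push and grip.
It also fails if it takes over 48 s, if anything falls off the work surface, if the arm or the gripper's body presses on something with over 40 N, if the wrist force passes 120 N, or if a joint passes its speed limit or range.

ROBOT

A 7-joint arm with a two-finger parallel gripper is mounted at the origin on the work surface. World frame = base frame: x ahead of the robot, y to its left, z up, the work surface at z = 0. Lengths are in m, angles in rad, forces in N, time in s.
With the tool pointing down it reaches from about 0.4 to 0.85 m from the base axis. Payload 10.4 kg.
Tool frame: the origin (TCP) lies on the mounting face of the last link; the fingertips stand r.tips_ahead ahead of it and the grasp point (between the pads) lies 164 mm ahead of it (r.tips_ahead is the distance from the TCP to the fingertips, in m); z points along the fingers, y is the line along which they close (so a half turn about z gives the same grasp; the last joint's range is limited). The gripper opens to 87 mm and grips with 3 to 60 N. Pads are 19 mm wide; open, the fingers measure 117 mm over their backs; the gripper's body (75 mm by 190 mm) begins 51 mm behind the grasp point.
Start: joints at [1.201, 0.332, -0.065, 1.46, 0.022, 1.35, -0.088], TCP at [0.212, -0.588, 0.405] pointing down, gripper open.
Joint ranges: [-2.6, 2.6], [-0.5, 2.12], [-1.47, 1.34], [0.16, 2.42], [-1.27, 4.41], [0.06, 2.06], [-2.6, 2.6]. Speed limits (rad/s): [2.22, 2.22, 2.79, 2.79, 3.14, 3.14, 3.14].

INTERFACE

Orientations are given as a unit quaternion [x, y, z, w].
In Python, from bench import telemetry, imaging, job, r gives the robot as it stands.
- The arm moves only by the tool move_arm, never from a script. Its argument "steps" is a list of rows, each an object of numbers: "dx", "dy", "dz": the shift along the tool's x, y, z in cm; "spin": the turn about the tool's z in rad. In form: [{"dx": .., "dy": .., "dz": .., "spin": ..}, ...]. A call has 1 to 12 rows; each row shifts and turns the commanded pose from where the row before left it, along the tool's axes as they then stand; what a row does not reach is not made up. A row lasts 1/10 s, in which the tool goes at most 50 mm and 8.59 degrees, less where a joint would pass 70% of its speed; a pose out of reach is approached as far as the arm can. A call with a gripper value outside its range is refused whole. "claw" is the finger opening in cm, from 0 to 8.7, set as the call begins (left out, the last holds). The fingers move at their own pace and stop on an object; "squeeze" is the grip in N (left out, the last holds). Time passes only in rows, so rows that do not move let the fingers close. It gives the time, the measured TCP pose, the force, the opening and the grip force at its end, in the units of the state.
- telemetry.read_state(): the state, without advancing time (a new reading comes with each control period).
- imaging.camera(name): name is "scene" or "side" or "wrist"; returns a dict with "img" (480x640x3 uint8, red, green, blue), "camera_matrix" (3x3 intrinsics, pixels), "D" ([k1, k2, p1, p2, k3] as OpenCV has them; the pictures are not rectified), "R" (3x3) and "t" (3): a world point X has camera coordinates R X + t. Camera axes: x right, y down, z forward; pixel columns grow to the right and rows downward; lengths in m; the calibration is good to about 2 mm. A picture is of the moment at which its call begins. There is no depth.
- job.close_job(): hands the job in; it is judged then, once.
The state is a dict: "time": time; "joint_positions": joint angles; "joint_vel": joint speeds; "joint_torque": joint torques, N m; "ee_pos": TCP position; "eef_rot": TCP orientation; "ft_force": force on the tool from outside, world axes, zero at the start; "torque": the same for the moment, N m; "width": finger opening in m; "grip_force": force on a finger pad.
Only numpy, scipy, OpenCV 4.12 (cv2) and the standard library are available. Lean on these libraries where they do the work, as an engineer would, in place of code of your own. Each camera call takes 0.05 s, during which the arm holds its last target. There are 200 camera calls.

## Working session

There is one attempt and no reset: what is moved stays moved. The work goes in short steps, Python scripts to look and compute and a tool call to move; the robot and the scene stay as the last step left them, time stands still between calls to the robot, and variables do not carry over. Pictures are saved under pics/ and viewed, at most 10 in all, crops included, and the job is handed in when it is done.

Besides the shell and the picture viewer there is one more tool, called after "Request:" as name(argument=value, ...), one argument or row to a line, values as JSON. move_arm: Moves the arm, as the interface text tells. Its arguments: {"type":"object","properties":{"steps":{"type":"array","items":{"type":"object","properties":{"dx":{"type":"number"},"dy":{"type":"number"},"dz":{"type":"number"},"spin":{"type":"number"}}}},"claw":{"type":"number"},"squeeze":{"type":"number"}},"required":["steps"]}

```bash
mkdir -p pics
python3 - <<'E'
from bench import telemetry, imaging, job, r
import cv2, pickle
print(r.tips_ahead); s=telemetry.read_state(); print(s)
for n in("scene","side"):
    c=imaging.camera(n); pickle.dump(c,open(n+".pkl","wb")); cv2.imwrite(f"pics/{n}0.png",c["img"][:,:,::-1]); print(n,c["R"],c["t"],c["D"])
E
```

```text
0.1822
{'time': 0.0, 'joint_positions': array([ 1.201417  ,  0.33287602, -0.06471547,  1.46094508,  0.02159472,
        1.34987191, -0.0885497 ]), 'joint_vel': array([-0.00104248,  0.00038061, -0.0013267 , -0.00071004,  0.00036751,
       -0.00052876, -0.0001568 ]), 'joint_torque': array([ 5.73586731e-04, -6.23251605e+01,  2.49020860e-02, -3.89902925e+01,
       -6.13761367e-02,  3.96398990e-02,  1.13788838e-04]), 'ee_pos': array([ 0.21239132, -0.58767208,  0.4039494 ]), 'eef_rot': array([ 9.85006700e-01,  1.72514657e-01, -1.47743323e-04, -6.86792748e-04]), 'ft_force': array([ 0.07699562, -0.27576156,  0.26687289]), 'torque': array([-0.02790549, -0.00568389, -0.038023  ]), 'grip_force': 0.0, 'width': 0.08689402303956967}
scene [[ 0.025465    0.99948018 -0.01977132]
 [ 0.76779755 -0.03222003 -0.63988186]
 [-0.64018627  0.00111422 -0.76821892]] [-0.03724855 -0.3428794   2.05994788] [-0.16204946  0.          0.          0.          0.        ]
side [[-0.94561009 -0.32449304 -0.02293089]
 [-0.16235627  0.53185778 -0.83112439]
 [ 0.28189005 -0.78219663 -0.55561356]] [0.53059951 0.17465421 1.42853163] [-0.10727472  0.          0.          0.          0.        ]
```

View pics/scene0.png

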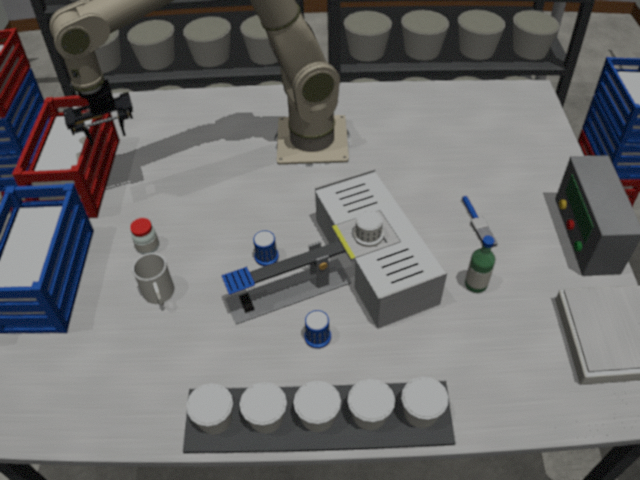

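View pics/side0.png

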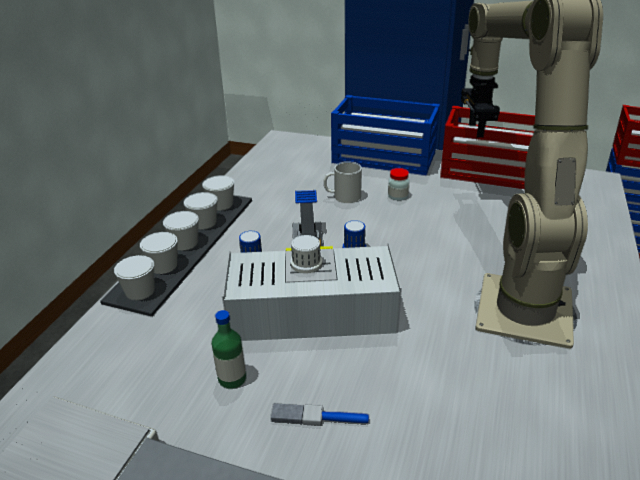

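The scene view shows the pivot at about (320,265), the pad at (238,280), the hatch strip at (344,242) and the mould top at (369,219). Board_plus points up the image, toward the robot. The side view has the mould at (305,250) and the pad at (306,197). Next I fit the drain pose from colour blobs.

```bash
cat > h.py <<'E'
import cv2, numpy as np, pickle
def proj(c,P): return cv2.projectPoints(np.atleast_2d(np.float64(P)),cv2.Rodrigues(c["R"])[0],np.float64(c["t"]),c["camera_matrix"],np.float64(c["D"]))[0][:,0]
def back(c,uv,z):
    n=cv2.undistortPoints(np.float64([[uv]]),c["camera_matrix"],np.float64(c["D"]))[0,0]
    d=c["R"].T@np.array([n[0],n[1],1]); o=-c["R"].T@c["t"]
    return o+d*(z-o[2])/d[2]
def blob(c,lo,hi,roi):
    h=cv2.cvtColor(c["img"],cv2.COLOR_RGB2HSV); m=cv2.inRange(h,lo,hi); k=np.zeros_like(m); x0,y0,x1,y1=roi; k[y0:y1,x0:x1]=1
    v,u=np.nonzero(m*k); return np.array([u.mean(),v.mean()]),len(u)
E
python3 - <<'E'
from h import *
from scipy.optimize import least_squares
S=pickle.load(open("scene.pkl","rb"));D=pickle.load(open("side.pkl","rb"))
ys=blob(S,(22,120,90),(35,255,255),(320,215,370,270)); ps=blob(S,(100,150,120),(125,255,255),(215,262,256,300))
yd=blob(D,(22,120,90),(35,255,255),(270,235,340,260)); pd=blob(D,(100,150,120),(125,255,255),(285,185,325,210))
print(ys,ps,yd,pd)
Y,P=back(S,ys[0],.13),back(S,ps[0],.121); print(Y,P,np.linalg.norm((Y-P)[:2]))
print("side",back(D,pd[0],.121))
C=[back(S,p,z) for p,z in [((317,187),.139),((376,171.5),.139),((443,275),.139)]]
print(C,np.linalg.norm(C[1]-C[0]),np.linalg.norm(C[2]-C[1]))
loc=np.array([[.075,.204,.139],[.260,.204,.139],[.260,-.204,.139],[.070,0,.13],[-.22,0,.121]])
obs=np.array([[317,187],[376,171.5],[443,275],ys[0],ps[0]])
def W(q,l):
    c,s=np.cos(q[2]),np.sin(q[2]); return np.c_[q[0]+c*l[:,0]-s*l[:,1],q[1]+s*l[:,0]+c*l[:,1],l[:,2]]
f=lambda q:np.r_[(proj(S,W(q,loc))-obs).ravel(),(proj(D,W(q,loc[4:]))-pd[0]).ravel()]
a=np.arctan2(*(Y-P)[1::-1]);r=least_squares(f,[*(P[:2]+.22*np.array([np.cos(a),np.sin(a)])),a]);q=r.x;print(q,r.fun.round(1))
np.save("q.npy",q)
def L(p): c,s=np.cos(q[2]),np.sin(q[2]);d=p[:2]-q[:2];return np.array([c*d[0]+s*d[1],-s*d[0]+c*d[1]])
for c,uv in((S,(368,219)),(D,(305,243))): m=back(c,uv,.192);print("mould",m,L(m))
for n,uv in(("b",(265,240)),("c",(317,319))): m=back(S,uv,.08);print(n,m,L(m))
V=(S["img"][150:330,200:460,::-1]);cv2.imwrite("pics/z.png",cv2.resize(V,None,fx=3,fy=3,interpolation=3))
E
```

```text
(array([342.76129032, 241.36774194]), 155) (array([238.27988338, 280.44023324]), 343) (array([314.15789474, 247.63157895]), 57) (array([305.        , 196.44767442]), 172)
[0.55419325 0.076207   0.13      ] [ 0.66244125 -0.18886183  0.121     ] 0.28631995029428675
side [ 0.65888217 -0.17958536  0.121     ]
[array([0.36250043, 0.01352733, 0.139     ]), array([0.30784131, 0.18183522, 0.139     ]), array([0.67968022, 0.3172999 , 0.139     ])] 0.17696091409147563 0.3957459413655245
[0.58255927 0.01169096 1.93221668] [-1.4  0.7  0.1 -2.   4.   0.4  0.4  1.1 -2.  -0.6  1.2 -2.4]
mould [0.53500459 0.14069641 0.192     ] [ 0.1374866 -0.0011343]
mould [0.53645899 0.14972606 0.192     ] [ 0.14541862 -0.00568765]
b [ 0.4988089  -0.13139309  0.08      ] [-0.10422578  0.1289347 ]
c [0.7565736  0.00437702 0.08      ] [-0.06837345 -0.16018599]
```

View pics/z.png

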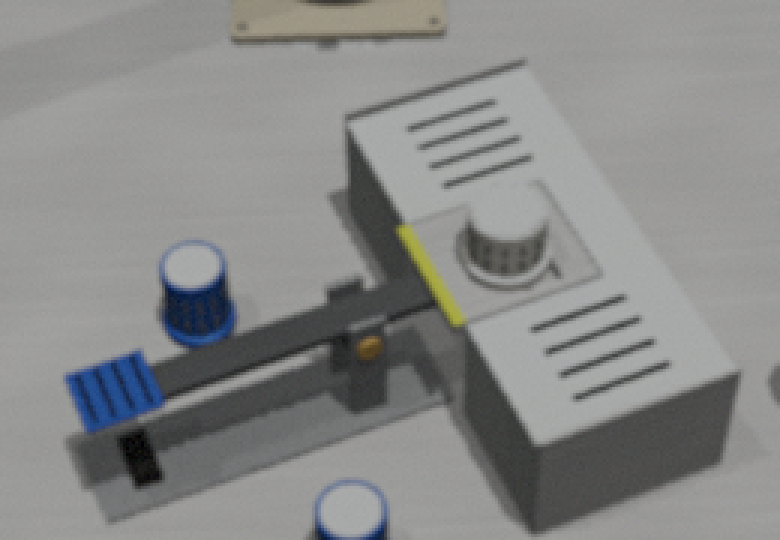

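```bash
cat >> h.py <<'E'
def W(q,l):
    l=np.atleast_2d(l);c,s=np.cos(q[2]),np.sin(q[2]); return np.c_[q[0]+c*l[:,0]-s*l[:,1],q[1]+s*l[:,0]+c*l[:,1],l[:,2]]
def L(q,p): c,s=np.cos(q[2]),np.sin(q[2]);d=p[:2]-q[:2];return np.array([c*d[0]+s*d[1],-s*d[0]+c*d[1]])
def tool(st,tgt):  # shift to tgt (TCP) in tool axes, cm
    from scipy.spatial.transform import Rotation as R
    return (R.from_quat(st["eef_rot"]).inv().apply(np.array(tgt)-st["ee_pos"])*100).round(2)
E
python3 - <<'E'
from h import *
from scipy.optimize import least_squares
from bench import telemetry
S=pickle.load(open("scene.pkl","rb"));D=pickle.load(open("side.pkl","rb"))
loc=np.array([[.075,.204,.139],[.260,.204,.139],[.260,-.204,.139],[.075,-.204,.139],[.069,.06,.13],[.069,-.06,.13]])
obs=np.array([[315.8,189.3],[375.3,170.7],[446,274.4],[379.3,298.3],[334.3,226],[353.7,257]])
f=lambda q:(proj(S,W(q,loc))-obs).ravel()
r=least_squares(f,np.load("q.npy"));q=r.x;print(q,r.fun.round(1));np.save("q.npy",q)
for c,uv in((S,(368,219)),(D,(305,243))): m=back(c,uv,.192);print("mould",m,L(q,m))
print("pad",W(q,[-.22,0,.123])); st=telemetry.read_state()
t=W(q,[.14,.095,0])[0];t[2]=.405;print(t,tool(st,t)); print(np.degrees(q[2])-90)
E
```

```text
[0.5810957  0.01225209 1.93747017] [-0.4 -1.9  0.4 -1.7  1.3  0.   0.3  0.9 -0.4 -0.  -1.2  1.8]
mould [0.53500459 0.14069641 0.192     ] [ 0.13643021 -0.00302168]
mould [0.53645899 0.14972606 0.192     ] [ 0.1443382  -0.00761664]
pad [[ 0.65996842 -0.1931234   0.123     ]]
[0.44221909 0.10888691 0.405     ] [ 4.529e+01 -5.770e+01 -3.000e-02]
21.00886383704868
```

Request:
move_arm(
  steps=[
    {"dx": 3},
    {"dx": 4},
    {"dx": 4},
    {"dx": 4, "dy": -2},
    {"dx": 4, "dy": -3},
    {"dx": 3, "dy": -4},
    {"dx": 2, "dy": -4, "spin": -0.019},
    {"dx": 2, "dy": -4},
    {"dx": 2, "dy": -4},
    {"dx": 2, "dy": -4},
    {"dx": 2, "dy": -4},
    {"dx": 2, "dy": -4},
  ],
  claw=4,
)

```text
$.steps[0]: bad value
```

Request:
move_arm(
  steps=[
    {"dx": 2, "dy": -4},
    {"dx": 2, "dy": -4},
    {"dx": 2, "dy": -4},
    {"dx": 2, "dy": -4},
    {"dx": 1.5, "dy": -4},
    {"dx": 1, "dy": -4},
    {"dx": 0.5, "dy": -3},
    {"dy": -1},
    {},
    {},
  ],
)

```text
$.steps[0]: bad value
```

Run:
```python
from h import *
from bench import telemetry,imaging
q=np.load("q.npy");st=telemetry.read_state();print(st["ee_pos"],st["eef_rot"],L(q,st["ee_pos"]),st["width"])
for n in("wrist","side"):
    c=imaging.camera(n);pickle.dump(c,open(n+"1.pkl","wb"));cv2.imwrite(f"pics/{n}1.png",c["img"][:,:,::-1])
c=pickle.load(open("wrist1.pkl","rb"));print(proj(c,W(q,[[.14,0,.192],[.14,0,.13],[.065,.06,.13],[.065,-.06,.13],[.205,.06,.13],[.205,-.06,.13]])).round())
```

```text
[ 0.21239884 -0.58768783  0.40405602] [ 9.85003930e-01  1.72530811e-01 -1.31283819e-04 -5.99475336e-04] [-0.42787651  0.5592736 ] 0.08685037274980055
[[-13866. -12049.]
 [ -2422.  -2229.]
 [ -1471.  -1419.]
 [ -2976.  -3545.]
 [ -2073.  -1483.]
 [ -4181.  -3786.]]
```

View pics/wrist1.png

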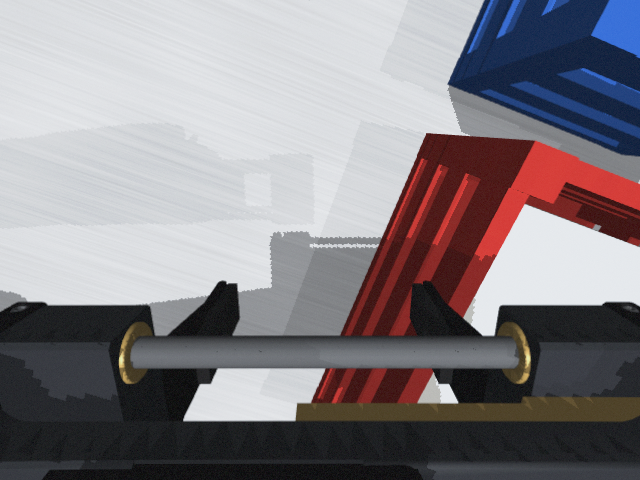

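The moves were refused because every row needs all four numbers. The wrist view still shows the start area (red crate), with the fingers at about (225,300) and (425,300).

Request:
move_arm(
  steps=[
    {"dx": 3, "dy": 0, "dz": 0, "spin": 0},
    {"dx": 4, "dy": 0, "dz": 0, "spin": 0},
    {"dx": 4, "dy": 0, "dz": 0, "spin": 0},
    {"dx": 4, "dy": -2, "dz": 0, "spin": 0},
    {"dx": 4, "dy": -3, "dz": 0, "spin": 0},
    {"dx": 3, "dy": -4, "dz": 0, "spin": 0},
    {"dx": 2, "dy": -4, "dz": 0, "spin": -0.019},
    {"dx": 2, "dy": -4, "dz": 0, "spin": 0},
    {"dx": 2, "dy": -4, "dz": 0, "spin": 0},
    {"dx": 2, "dy": -4, "dz": 0, "spin": 0},
    {"dx": 2, "dy": -4, "dz": 0, "spin": 0},
    {"dx": 2, "dy": -4, "dz": 0, "spin": 0},
  ],
  claw=4,
)

```text
time: 1.4
ee_pos: [0.4156, -0.1596, 0.4048]
eef_rot: [0.983, 0.182, 0.0, 0.0]
ft_force: [1.4, -0.2, -0.4]
width: 0.0399
grip_force: 0.0
```

Request:
move_arm(
  steps=[
    {"dx": 2, "dy": -4, "dz": 0, "spin": 0},
    {"dx": 2, "dy": -4, "dz": 0, "spin": 0},
    {"dx": 2, "dy": -4, "dz": 0, "spin": 0},
    {"dx": 2, "dy": -4, "dz": 0, "spin": 0},
    {"dx": 1.5, "dy": -4, "dz": 0, "spin": 0},
    {"dx": 1, "dy": -4, "dz": 0, "spin": 0},
    {"dx": 0.5, "dy": -3, "dz": 0, "spin": 0},
    {"dx": 0, "dy": -1, "dz": 0, "spin": 0},
    {"dx": 0, "dy": 0, "dz": 0, "spin": 0},
    {"dx": 0, "dy": 0, "dz": 0, "spin": 0},
  ],
)

```text
time: 2.4
ee_pos: [0.4187, 0.1381, 0.4046]
eef_rot: [0.983, 0.181, -0.0, 0.0]
ft_force: [0.3, -0.8, 0.7]
width: 0.0394
grip_force: 0.0
```

Run:
```python
from h import *
from bench import telemetry,imaging
q=np.load("q.npy");st=telemetry.read_state();print(st["time"],st["ee_pos"],st["eef_rot"],L(q,st["ee_pos"]),st["width"])
for n in("wrist",):
    c=imaging.camera(n);pickle.dump(c,open(n+"1.pkl","wb"));cv2.imwrite(f"pics/{n}2.png",c["img"][:,:,::-1])
print(proj(c,W(q,[[.14,0,.192],[.14,0,.13],[.065,.06,.13],[.065,-.06,.13],[.205,.06,.13],[.205,-.06,.13]])).round(), -c["R"].T@c["t"]-st["ee_pos"])
```

```text
2.4 [0.41869201 0.13810956 0.40460746] [ 9.83444202e-01  1.81210947e-01 -8.96911160e-05  2.95213538e-04] [0.17571482 0.10648644] 0.039439434521458795
[[397.  80.]
 [379.  91.]
 [480. 182.]
 [507. -16.]
 [284. 182.]
 [277. -15.]] [ 0.07924245  0.03087759 -0.01981943]
```

View pics/wrist2.png

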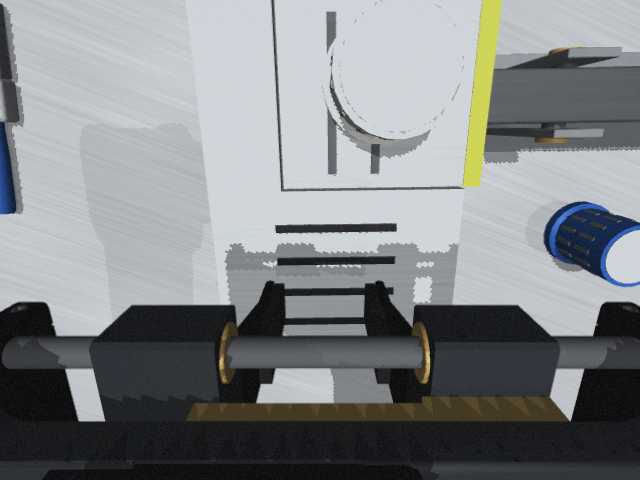

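The wrist view confirms the fit. The hatch edge is at row 187 (182 predicted) and the mould top centre is at (399,68), so the mould is at drain x of about 0.138. Now I line up and go down to 4 mm above the board.

Request:
move_arm(
  steps=[
    {"dx": 0, "dy": 1.8, "dz": 0, "spin": 0},
    {"dx": 0, "dy": 1.9, "dz": 0, "spin": 0},
    {"dx": 0, "dy": 0, "dz": 3, "spin": 0},
    {"dx": 0, "dy": 0, "dz": 3, "spin": 0},
    {"dx": 0, "dy": 0, "dz": 1.5, "spin": 0},
    {"dx": 0, "dy": 0, "dz": 0.9, "spin": 0},
    {"dx": 0, "dy": 0, "dz": 0.4, "spin": 0},
    {"dx": 0, "dy": 0, "dz": 0, "spin": 0},
    {"dx": 0, "dy": 0, "dz": 0, "spin": 0},
    {"dx": 0, "dy": 0, "dz": 0, "spin": 0},
  ],
)

```text
time: 3.45
ee_pos: [0.4319, 0.1049, 0.3175]
eef_rot: [0.983, 0.182, 0.001, 0.0]
ft_force: [0.5, -0.4, 0.7]
width: 0.0399
grip_force: 0.0
```

Run:
```python
from h import *
from bench import telemetry,imaging
q=np.load("q.npy");st=telemetry.read_state();print(st["ee_pos"],L(q,st["ee_pos"]),st["ft_force"])
c=imaging.camera("wrist");cv2.imwrite("pics/wrist3.png",c["img"][:,:,::-1])
```

```text
[0.4319162  0.10485371 0.31747801] [0.13992862 0.10606396] [ 0.4622227  -0.44234383  0.73039402]
```

View pics/wrist3.png

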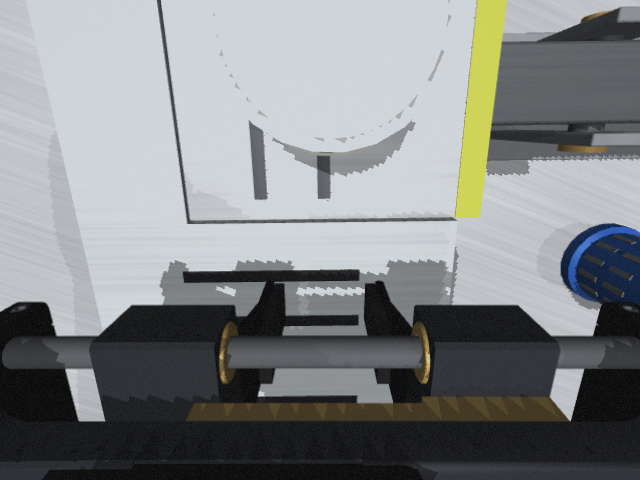

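The mould is at column 331 and the fingers are centred on column 323, so they line up. Now I push slowly along the board.

Request:
move_arm(
  steps=[
    {"dx": 1.5, "dy": 0.2, "dz": 0.1, "spin": 0},
    {"dx": 1.5, "dy": 0, "dz": 0, "spin": 0},
    {"dx": 1.2, "dy": 0, "dz": 0, "spin": 0},
    {"dx": 0.8, "dy": 0, "dz": 0, "spin": 0},
    {"dx": 0.5, "dy": 0, "dz": 0, "spin": 0},
    {"dx": 0.5, "dy": 0, "dz": 0, "spin": 0},
    {"dx": 0.5, "dy": 0, "dz": 0, "spin": 0},
    {"dx": 0.5, "dy": 0, "dz": 0, "spin": 0},
    {"dx": 0.5, "dy": 0, "dz": 0, "spin": 0},
    {"dx": 0.5, "dy": 0, "dz": 0, "spin": 0},
    {"dx": 0.5, "dy": 0, "dz": 0, "spin": 0},
    {"dx": 0.5, "dy": 0, "dz": 0, "spin": 0},
  ],
)

```text
time: 4.7
ee_pos: [0.5167, 0.1353, 0.3157]
eef_rot: [0.983, 0.182, -0.0, 0.0]
ft_force: [-1.7, -0.4, 1.3]
width: 0.0402
grip_force: 1.1
```

Request:
move_arm(
  steps=[
    {"dx": 0.6, "dy": 0, "dz": 0, "spin": 0},
    {"dx": 0.6, "dy": 0, "dz": 0, "spin": 0},
    {"dx": 0.6, "dy": 0, "dz": 0, "spin": 0},
    {"dx": 0.6, "dy": 0, "dz": 0, "spin": 0},
    {"dx": 0.6, "dy": 0, "dz": 0, "spin": 0},
    {"dx": 0.6, "dy": 0, "dz": 0, "spin": 0},
    {"dx": 0.6, "dy": 0, "dz": 0, "spin": 0},
    {"dx": 0.6, "dy": 0, "dz": 0, "spin": 0},
    {"dx": 0.6, "dy": 0, "dz": 0, "spin": 0},
    {"dx": 0.6, "dy": 0, "dz": 0, "spin": 0},
    {"dx": 0.6, "dy": 0, "dz": 0, "spin": 0},
    {"dx": 0.6, "dy": 0, "dz": 0, "spin": 0},
  ],
)

```text
time: 5.9
ee_pos: [0.5841, 0.1611, 0.3156]
eef_rot: [0.983, 0.182, -0.0, 0.0]
ft_force: [-1.6, -1.0, 0.4]
width: 0.0399
grip_force: 0.6
```

Run:
```python
from h import *
from bench import telemetry,imaging
q=np.load("q.npy");st=telemetry.read_state();print(st["ee_pos"],L(q,st["ee_pos"]),st["ft_force"])
S=imaging.camera("scene");D=imaging.camera("side")
cv2.imwrite("pics/push.png",np.hstack([cv2.resize(i["img"][y:y+200,x:x+200,::-1],(400,400)) for i,x,y in((S,290,150),(D,210,170))]))
```

```text
[0.58408347 0.16107145 0.31563712] [ 0.13785543 -0.05614274] [-1.56283918 -0.96694676  0.40469428]
```

View pics/push.png

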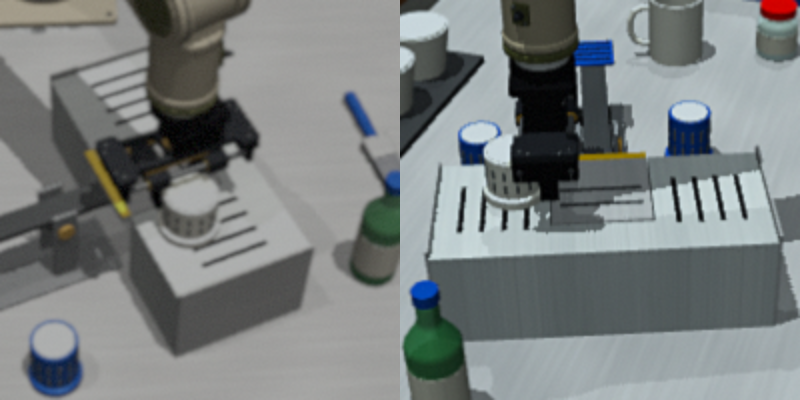

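The mould stands upright on board_minus (scene crop about (188,210)) and has followed the fingers. I push another 3.3 cm, then back off and rise.

Request:
move_arm(
  steps=[
    {"dx": 0.6, "dy": 0, "dz": 0, "spin": 0},
    {"dx": 0.6, "dy": 0, "dz": 0, "spin": 0},
    {"dx": 0.6, "dy": 0, "dz": 0, "spin": 0},
    {"dx": 0.6, "dy": 0, "dz": 0, "spin": 0},
    {"dx": 0.5, "dy": 0, "dz": 0, "spin": 0},
    {"dx": 0.3, "dy": 0, "dz": 0, "spin": 0},
    {"dx": 0.1, "dy": 0, "dz": 0, "spin": 0},
    {"dx": 0, "dy": 0, "dz": 0, "spin": 0},
    {"dx": -1, "dy": 0, "dz": 0, "spin": 0},
    {"dx": -2, "dy": 0, "dz": 0, "spin": 0},
    {"dx": -2, "dy": 0, "dz": 0, "spin": 0},
    {"dx": -1, "dy": 0, "dz": -1, "spin": 0},
  ],
)

```text
time: 7.2
ee_pos: [0.5564, 0.1504, 0.3247]
eef_rot: [0.983, 0.182, -0.001, 0.001]
ft_force: [0.2, -0.5, -0.1]
width: 0.0398
grip_force: 0.0
```

Request:
move_arm(
  steps=[
    {"dx": 0, "dy": 0, "dz": -3, "spin": 0},
    {"dx": 0, "dy": 0, "dz": -3, "spin": 0},
    {"dx": 0, "dy": 2, "dz": -1, "spin": 0},
    {"dx": 0, "dy": 4, "dz": 0, "spin": 0},
    {"dx": 0, "dy": 4, "dz": 0, "spin": 0},
    {"dx": 0, "dy": 4, "dz": 0, "spin": 0},
    {"dx": 0, "dy": 4, "dz": 0, "spin": 0},
    {"dx": 0, "dy": 4, "dz": 0, "spin": 0},
    {"dx": 0, "dy": 3, "dz": 0, "spin": 0},
    {"dx": 0, "dy": 0, "dz": 0, "spin": 0},
    {"dx": 0, "dy": 0, "dz": 0, "spin": 0},
  ],
  claw=0,
)

```text
time: 8.3
ee_pos: [0.6474, -0.0827, 0.3956]
eef_rot: [0.983, 0.181, 0.0, -0.0]
ft_force: [0.0, 1.3, -0.5]
width: 0.0002
grip_force: 0.0
```

Run:
```python
from h import *
from bench import telemetry,imaging
q=np.load("q.npy");st=telemetry.read_state();print(st["ee_pos"],L(q,st["ee_pos"]),st["ft_force"],st["width"])
S=imaging.camera("scene");D=imaging.camera("side")
p=W(q,[-.22,0,.123])[0];p[2]=st["ee_pos"][2];print(tool(st,p))
c=imaging.camera("wrist");print(proj(c,W(q,[-.22,0,.123])))
cv2.imwrite("pics/push2.png",np.hstack([cv2.resize(i["img"][y:y+200,x:x+200,::-1],(400,400)) for i,x,y in((S,220,150),(D,210,170))]))
cv2.imwrite("pics/wrist4.png",c["img"][:,:,::-1])
```

```text
[ 0.64739278 -0.08268257  0.39559201] [-0.1123922  -0.02785473] [ 0.04993029  1.33281653 -0.4934477 ] 0.00020417116523747795
[-2.76 10.77 -0.  ]
[[466.79812859 280.25654418]]
```

View pics/push2.png

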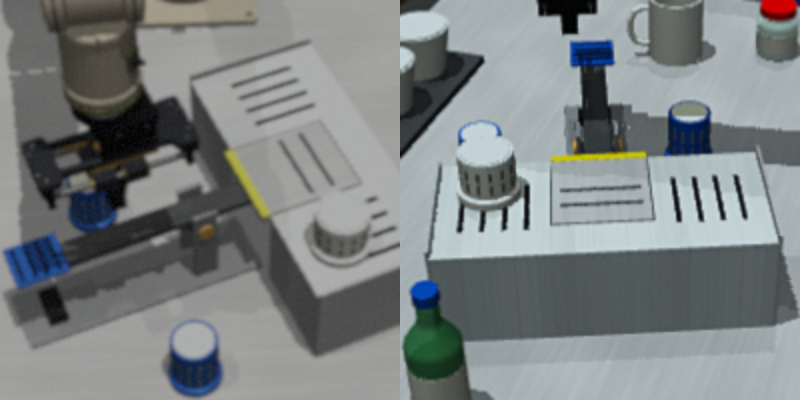

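The mould stands upright on board_minus at (340,232) in the scene crop, with a gap to the hatch in the side crop (522 vs 552). Now I go over the pad and down with the fingers closed.

Request:
move_arm(
  steps=[
    {"dx": -1, "dy": 2, "dz": 0, "spin": 0},
    {"dx": -1, "dy": 3, "dz": 0, "spin": 0},
    {"dx": -0.9, "dy": 3, "dz": 0, "spin": 0},
    {"dx": 0, "dy": 2, "dz": 0, "spin": 0},
    {"dx": 0, "dy": 0.8, "dz": 1, "spin": 0},
    {"dx": 0, "dy": 0, "dz": 2.5, "spin": 0},
    {"dx": 0, "dy": 0, "dz": 2.5, "spin": 0},
    {"dx": 0, "dy": 0, "dz": 1, "spin": 0},
    {"dx": 0, "dy": 0, "dz": 0, "spin": 0},
    {"dx": 0, "dy": 0, "dz": 0, "spin": 0},
  ],
)

```text
time: 9.45
ee_pos: [0.6597, -0.1926, 0.3267]
eef_rot: [0.983, 0.182, 0.001, 0.0]
ft_force: [0.8, -1.5, 0.3]
width: 0.0002
grip_force: 0.0
```

Run:
```python
from h import *
from bench import telemetry,imaging
q=np.load("q.npy");st=telemetry.read_state();print(st["ee_pos"],L(q,st["ee_pos"]),st["ft_force"],st["ee_pos"][2]-.1822)
S=imaging.camera("scene");D=imaging.camera("side")
cv2.imwrite("pics/pad.png",np.hstack([cv2.resize(i["img"][y:y+130,x:x+130,::-1],(400,400)) for i,x,y in((S,180,200),(D,240,140))]))
```

```text
[ 0.65966221 -0.19262266  0.32674139] [-2.19422762e-01  1.06335689e-04] [ 0.75162036 -1.52313662  0.26883905] 0.1445413850717149
```

View pics/pad.png

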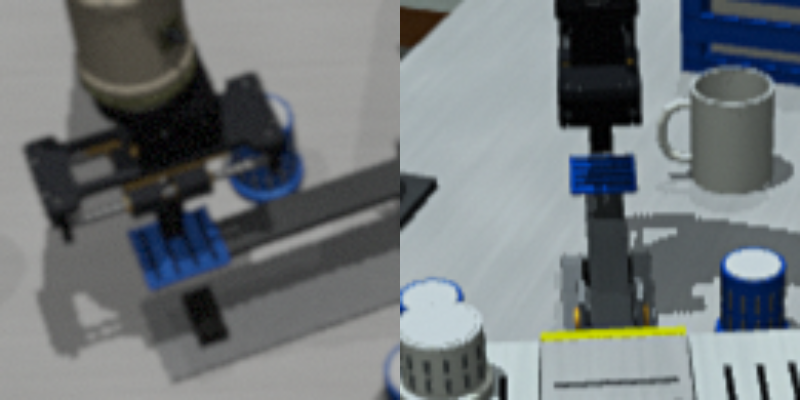

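The fingers sit centred over the pad (scene crop (175,235), side crop (600,150)), about 20 mm above it. Now I press slowly and watch the force.

Request:
move_arm(
  steps=[
    {"dx": 0, "dy": 0, "dz": 0.8, "spin": 0},
    {"dx": 0, "dy": 0, "dz": 0.6, "spin": 0},
    {"dx": 0, "dy": 0, "dz": 0.4, "spin": 0},
    {"dx": 0, "dy": 0, "dz": 0.4, "spin": 0},
    {"dx": 0, "dy": 0, "dz": 0.4, "spin": 0},
    {"dx": 0, "dy": 0, "dz": 0.4, "spin": 0},
    {"dx": 0, "dy": 0, "dz": 0.4, "spin": 0},
    {"dx": 0, "dy": 0, "dz": 0.4, "spin": 0},
    {"dx": 0, "dy": 0, "dz": 0.4, "spin": 0},
    {"dx": 0, "dy": 0, "dz": 0.4, "spin": 0},
    {"dx": 0, "dy": 0, "dz": 0.4, "spin": 0},
    {"dx": 0, "dy": 0, "dz": 0.4, "spin": 0},
  ],
)

```text
time: 10.75
ee_pos: [0.6599, -0.1931, 0.2731]
eef_rot: [0.983, 0.182, 0.001, 0.0]
ft_force: [-0.9, 1.1, 7.9]
width: 0.0003
grip_force: 4.2
```

Request:
move_arm(
  steps=[
    {"dx": 0, "dy": 0, "dz": 0.4, "spin": 0},
    {"dx": 0, "dy": 0, "dz": 0.4, "spin": 0},
    {"dx": 0, "dy": 0, "dz": 0.4, "spin": 0},
    {"dx": 0, "dy": 0, "dz": 0.4, "spin": 0},
    {"dx": 0, "dy": 0, "dz": 0.4, "spin": 0},
    {"dx": 0, "dy": 0, "dz": 0.4, "spin": 0},
    {"dx": 0, "dy": 0, "dz": 0.3, "spin": 0},
    {"dx": 0, "dy": 0, "dz": 0.3, "spin": 0},
    {"dx": 0, "dy": 0, "dz": 0.3, "spin": 0},
  ],
)

```text
time: 11.65
ee_pos: [0.66, -0.1925, 0.24]
eef_rot: [0.983, 0.182, 0.001, -0.0]
ft_force: [-2.2, 3.0, 9.3]
width: 0.0003
grip_force: 3.7
```

Request:
move_arm(
  steps=[
    {"dx": 0, "dy": 0, "dz": 0.2, "spin": 0},
    {"dx": 0, "dy": 0, "dz": 0.2, "spin": 0},
    {"dx": 0, "dy": 0, "dz": 0.2, "spin": 0},
    {"dx": 0, "dy": 0, "dz": 0, "spin": 0},
  ],
)

```text
time: 12.05
ee_pos: [0.6599, -0.1926, 0.2336]
eef_rot: [0.983, 0.182, 0.001, -0.0]
ft_force: [-0.8, 2.7, 6.1]
width: 0.0002
grip_force: 2.6
```

Request:
move_arm(
  steps=[
    {"dx": 0, "dy": 0, "dz": 0.2, "spin": 0},
    {"dx": 0, "dy": 0, "dz": 0, "spin": 0},
    {"dx": 0, "dy": 0, "dz": 0, "spin": 0},
  ],
)

```text
time: 12.35
ee_pos: [0.66, -0.1927, 0.2317]
eef_rot: [0.983, 0.182, 0.001, -0.0]
ft_force: [-0.6, 2.1, 5.6]
width: 0.0005
grip_force: 2.6
```

Tips are at 49.5 mm and the force has not yet risen.

Request:
move_arm(
  steps=[
    {"dx": 0, "dy": 0, "dz": 0.15, "spin": 0},
    {"dx": 0, "dy": 0, "dz": 0.15, "spin": 0},
    {"dx": 0, "dy": 0, "dz": 0, "spin": 0},
    {"dx": 0, "dy": 0, "dz": 0, "spin": 0},
  ],
)

```text
time: 12.75
ee_pos: [0.66, -0.1927, 0.2288]
eef_rot: [0.983, 0.182, 0.001, -0.0]
ft_force: [-1.1, 1.8, 5.5]
width: 0.0001
grip_force: 2.6
```

Run:
```python
from h import *
from bench import telemetry,imaging
st=telemetry.read_state();print(st["ee_pos"],st["ft_force"],st["ee_pos"][2]-.1822)
S=imaging.camera("scene");D=imaging.camera("side")
cv2.imwrite("pics/down.png",np.hstack([cv2.resize(i["img"][y:y+h,x:x+h,::-1],(400,400)) for i,x,y,h in((S,200,160,180),(D,230,140,150))]))
```

```text
[ 0.65996119 -0.19269007  0.22878547] [-1.06724884  1.78289177  5.51887814] 0.04658547440027297
```

View pics/down.png

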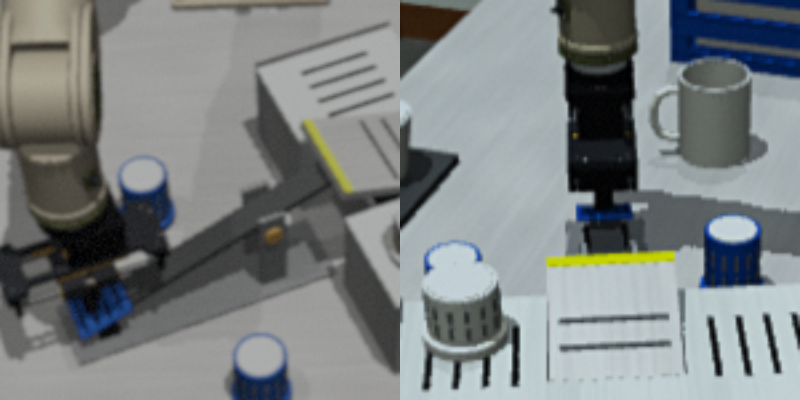

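The hatch is raised and the pad is almost down, with the mould clear of it. I keep going until the stop shows in the force.

Request:
move_arm(
  steps=[
    {"dx": 0, "dy": 0, "dz": 0.15, "spin": 0},
    {"dx": 0, "dy": 0, "dz": 0.15, "spin": 0},
    {"dx": 0, "dy": 0, "dz": 0, "spin": 0},
    {"dx": 0, "dy": 0, "dz": 0, "spin": 0},
  ],
)

```text
time: 13.25
ee_pos: [0.6601, -0.1927, 0.2265]
eef_rot: [0.983, 0.182, 0.001, 0.0]
ft_force: [-3.1, 2.6, 10.9]
width: 0.0001
grip_force: 4.7
```

Request:
move_arm(
  steps=[
    {"dx": 0, "dy": 0, "dz": 0.15, "spin": 0},
    {"dx": 0, "dy": 0, "dz": 0, "spin": 0},
    {"dx": 0, "dy": 0, "dz": 0, "spin": 0},
  ],
)

```text
time: 13.55
ee_pos: [0.6602, -0.1926, 0.2262]
eef_rot: [0.983, 0.182, 0.001, 0.0]
ft_force: [-5.8, 2.8, 20.5]
width: 0.0001
grip_force: 8.3
```

The force rose from 5.5 to 20 N with only 0.3 mm of travel, so the lever is on its stop. One hold to check, then I hand in.

Request:
move_arm(
  steps=[
    {"dx": 0, "dy": 0, "dz": 0, "spin": 0},
    {"dx": 0, "dy": 0, "dz": 0, "spin": 0},
    {"dx": 0, "dy": 0, "dz": 0, "spin": 0},
    {"dx": 0, "dy": 0, "dz": 0, "spin": 0},
    {"dx": 0, "dy": 0, "dz": 0, "spin": 0},
  ],
)

```text
time: 14.05
ee_pos: [0.6602, -0.1926, 0.2262]
eef_rot: [0.983, 0.182, 0.001, 0.0]
ft_force: [-5.4, 2.4, 19.5]
width: 0.0005
grip_force: 8.3
```

```bash
python3 -c "
from bench import job,telemetry
s=telemetry.read_state();print(s['time'],s['ee_pos'],s['ft_force'])
print(job.close_job())"
```

```text
14.05 [ 0.66017729 -0.19262204  0.22616067] [-5.38997764  2.44954219 19.45711355]
the job is handed in; nothing more can be done
None
```

I slid the mould upright onto the drainboard on the -y side and pressed the lever to its stop, which raised the hatch; I handed the job in at 14 s, still holding the pad down with about 20 N.

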